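# Nest the picnic tumblers in two stacks

## Task

Put the picnic tumblers away in two nested, upright stacks: in the middle of the round cork mat the red one at the bottom, the white one in it and the yellow one on top; in the middle of the square white stone mat the blue one at the bottom with the green one in it. Each tumbler must sit fully home in the one below; leave the tin, the garlic and the mug standing where they are.

Things in the scene. Friction and masses are not known exactly. Their poses are not given: they have to be found in the camera images.
- tumbler_red: Red plastic tumbler, open top, 78 mm tall, 60-120 g, upright. Origin: centre of its underside, z up; round, yaw means nothing. Foot 40 mm wide, widening to 53 mm at height 48; there a shoulder steps out to a straight band, 62 mm outside, up to the rim (mouth 57 mm). Nested, its shoulder rests on the lower rim: origin 30 mm above the lower one's, its whole 30 mm band free to grip.
- tumbler_white: White plastic tumbler, open top, 78 mm tall, 60-120 g, upright. Origin: centre of its underside, z up; round, yaw means nothing. Foot 40 mm wide, widening to 53 mm at height 48; there a shoulder steps out to a straight band, 62 mm outside, up to the rim (mouth 57 mm). Nested, its shoulder rests on the lower rim: origin 30 mm above the lower one's, its whole 30 mm band free to grip.
- tumbler_yellow: Yellow plastic tumbler, open top, 78 mm tall, 60-120 g, upright. Origin: centre of its underside, z up; round, yaw means nothing. Foot 40 mm wide, widening to 53 mm at height 48; there a shoulder steps out to a straight band, 62 mm outside, up to the rim (mouth 57 mm). Nested, its shoulder rests on the lower rim: origin 30 mm above the lower one's, its whole 30 mm band free to grip.
- tumbler_blue: Blue plastic tumbler, open top, 78 mm tall, 60-120 g, upright. Origin: centre of its underside, z up; round, yaw means nothing. Foot 40 mm wide, widening to 53 mm at height 48; there a shoulder steps out to a straight band, 62 mm outside, up to the rim (mouth 57 mm). Nested, its shoulder rests on the lower rim: origin 30 mm above the lower one's, its whole 30 mm band free to grip.
- tumbler_green: Green plastic tumbler, open top, 78 mm tall, 60-120 g, upright. Origin: centre of its underside, z up; round, yaw means nothing. Foot 40 mm wide, widening to 53 mm at height 48; there a shoulder steps out to a straight band, 62 mm outside, up to the rim (mouth 57 mm). Nested, its shoulder rests on the lower rim: origin 30 mm above the lower one's, its whole 30 mm band free to grip.
- cork_mat: Round light-brown cork mat, 100 mm diameter, 6 mm thick, fixed to the worktop. Origin: centre of its underside; its top is 6 mm above that.
- stone_mat: Square white stone mat with plain flat top, 100 x 100 mm, 6 mm thick, fixed to the worktop. Origin: centre of its underside; its top is 6 mm above that; x and y along its sides.
- tin: Bystander: food tin with blue label, 75 mm diameter, 58 mm tall, loose. Origin: centre of its underside.
- garlic: Bystander: garlic bulb, about 53 mm wide and 53 mm tall, loose. Origin: centre of its underside.
- mug: Bystander: white mug with grey dots, 82 mm wide, 117 mm long with its handle, 91 mm tall, loose. Origin: under the centre of its outline, handle included; handle at -y of its own frame.

How it is judged (in metres and radians):
At the end, for the whole second after the job is handed in: Red stands flat on the cork mat, blue on the stone mat, within 15 mm of its centre. White is nested in red, yellow in white, green in blue: axes within 6 mm, origin 26 to 34 mm above the lower one's. All upright (0.08 rad), released, at rest (horizontal distance between tumbler_red and cork_mat below 0.015 m and z of tumbler_red in the frame of cork_mat between 0.003 and 0.009 m and horizontal distance between tumbler_white and tumbler_red below 0.006 m and z of tumbler_white in the frame of tumbler_red between 0.026 and 0.034 m and horizontal distance between tumbler_yellow and tumbler_white below 0.006 m and z of tumbler_yellow in the frame of tumbler_white between 0.026 and 0.034 m and horizontal distance between tumbler_blue and stone_mat below 0.015 m and z of tumbler_blue in the frame of stone_mat between 0.003 and 0.009 m and horizontal distance between tumbler_green and tumbler_blue below 0.006 m and z of tumbler_green in the frame of tumbler_blue between 0.026 and 0.034 m and angle between each of tumbler_red, tumbler_white, tumbler_yellow, tumbler_blue, tumbler_green's own z axis and vertical below 0.08 rad and linear speed of each of tumbler_red, tumbler_white, tumbler_yellow, tumbler_blue, tumbler_green below 0.02 m/s); the robot touches nothing.
It fails at once if the tin is moved more than 40 mm from where it stood (distance of tin from where it was at the start of the episode above 0.04 m).
It fails at once if the garlic bulb is moved more than 40 mm from where it stood (distance of garlic from where it was at the start of the episode above 0.04 m).
It fails at once if the mug is moved more than 40 mm from where it stood (distance of mug from where it was at the start of the episode above 0.04 m).
It also fails if it takes over 128 s, if anything falls off the work surface, if the arm or the gripper's body presses on something with over 40 N, if the wrist force passes 120 N, or if a joint passes its speed limit or range.

## Robot

A 6-joint arm with a two-finger parallel gripper is mounted at the origin on a cart in front of the work surface, level with it; the furniture and walls round the work are solid. World frame = base frame: x ahead of the robot, y to its left, z up, the work surface at z = 0. Lengths are in m, angles in degrees, forces in N, time in s.
With the tool pointing down it reaches from about 0.3 to 0.75 m from the base axis. Payload 8.5 kg.
Tool frame: the origin (TCP) lies midway between the tips of the shut fingers; the grasp point (between the pads) lies 19 mm behind it; z points along the fingers, y is the line along which they close (so a half turn about z gives the same grasp; the last joint's range is limited). The gripper opens to 85 mm and grips with 20 to 120 N. Pads are 22 mm wide; open, the fingers measure 114 mm over their backs; the gripper's body (76 mm by 85 mm) begins 54 mm behind the grasp point. The pads swing forward as they close: fully open they stand 13 mm farther back than shut.
Start: joints at [-75.934, 21.807, 74.336, -0, 83.858, -12.336], TCP at [0.245, -0.493, 0.231] pointing down, gripper open.
Joint ranges: [-178.18, 178.18], [-50.72, 133.34], [12.68, 142.11], [-81.47, 261.47], [9.98, 163.14], [-165.26, 165.26]. Speed limits (degrees/s): [136.94, 136.94, 180, 180, 180, 180].

## Interface

Orientations are given as [roll, pitch, yaw] about the fixed x, y, z axes, in that order (R = Rz(yaw) Ry(pitch) Rx(roll)).
In Python, from bench import arm gives the robot as it stands.
- The arm moves only by the tool arm_command, never from a script. Its argument "series" is text: rows parted by semicolons, each of 5 numbers parted by spaces: the shift along the tool's x, y, z normalised to -1 to 1, where 1 is 0.5 m, then the turn about the tool's z normalised to -1 to 1, where 1 is 180 degrees, then the opening, from 0 (shut) to 1 (fully open). A call has 1 to 20 rows; each row is the pose to reach, as a shift and turn from the pose commanded when the call began, along the tool's axes at that moment, turning the shorter way round; what a row does not reach only later rows make up. A row lasts 1/10 s, in which the tool goes at most 50 mm and 8.59 degrees, less where a joint would pass 70% of its speed; a pose out of reach is approached as far as the arm can. A call with a number of a shift or a turn outside -1 to 1 is refused whole. A call with a gripper value outside its range is refused whole. The fingers move at their own pace and stop on an object; "force" is the grip in N (left out, the last holds). Time passes only in rows, so rows that repeat a pose let the fingers close. It gives the time, the measured TCP pose, the force, the opening and the grip force at its end, in the units of the state.
- arm.observe(): the state, without advancing time (a new reading comes with each control period).
- arm.snapshot(name): name is "scene" or "top" or "wrist"; returns a dict with "pixels" (384x512x3 uint8, red, green, blue), "fx", "fy", "cx", "cy" (pixels), "dist_coeffs" ([k1, k2, p1, p2, k3] as OpenCV has them; the pictures are not rectified), "pose" (4x4, takes a point from camera to world coordinates); the wrist camera has in their place "mount" (4x4, takes a point from camera to tool coordinates, whose origin is the TCP and whose axes are the flange's). Camera axes: x right, y down, z forward; pixel columns grow to the right and rows downward; lengths in m; the calibration is good to about 2 mm. A picture is of the moment at which its call begins: read the wrist's pose just before it. There is no depth.
- arm.close_job(): hands the job in; it is judged then, once.
Trained networks look in the newest picture that a camera, given by its name, has taken for a name from the list of things; names that differ only in an ending like _2 or _b are one class to them, and where a whole thing is asked for, a point or a joint stands for the part that bears it (a point fixed in the world has none). Each returns a list of dicts, best first, with "score" (0 to 1); they miss things now and then, are a little off and sometimes report something else, mostly with a low value. They report only what shows in the picture. A call takes as long as a camera call.
- arm.regions_of(label, camera): "region" (384x512 bool, what is visible of it) and "bbox" ([left, top, right, bottom] in pixels, round what is visible of it).
- arm.tip_of(label, camera): "point" ([row, column] in pixels: a listed point, or the origin of a listed thing).
The state is a dict: "t": time; "q": joint angles; "joint_vel": joint speeds; "effort": joint torques, N m; "tcp_pos": TCP position; "orientation": TCP orientation; "wrist_force": force on the tool from outside, world axes, zero at the start; "moment": the same for the moment, N m; "finger_gap": opening from 0.0 (shut) to 1.0 (fully open); "finger_force": force on a finger pad.
Only numpy, scipy, OpenCV 4.12 (cv2) and the standard library are available. Lean on these libraries where they do the work, as an engineer would, in place of code of your own. Each camera call takes 0.05 s, during which the arm holds its last target. There are 200 camera calls.

## Working session

There is one attempt and no reset: what is moved stays moved. The work goes in short steps, Python scripts to look and compute and a tool call to move; the robot and the scene stay as the last step left them, time stands still between calls to the robot, and variables do not carry over. Pictures are saved under pics/ and viewed, at most 14 in all, crops included, and the job is handed in when it is done.

Besides the shell and the picture viewer there is one more tool, called after "Emit:" as a command line: name --argument value ..., lists and objects as JSON in quotes. arm_command: Moves the arm, as the interface text tells. Scaled input: -1 to 1 covers 0.5 m each way for a shift and 180 degrees each way for a turn. Its arguments: {"type":"object","properties":{"series":{"type":"string"},"force":{"type":"number"}},"required":["series"]}

```bash
mkdir -p pics; ls; python3 - <<'E'
from bench import arm
import cv2, numpy as np
s=arm.observe(); print({k:np.round(v,3).tolist() for k,v in s.items()})
ims=[]
for n in ["scene","top"]:
    d=arm.snapshot(n); p=d["pixels"]
    cv2.imwrite(f"pics/{n}0.png",cv2.resize(p[:,:,::-1],(800,600)))
    print(n,d["fx"],d["dist_coeffs"],np.round(d["pose"],3).tolist())
    for l in ["tumbler_red","tumbler_white","tumbler_yellow","tumbler_blue","tumbler_green","cork_mat","stone_mat","tin","garlic","mug"]:
        print(l,[(round(r["score"],2),np.round(r["point"]).tolist()) for r in arm.tip_of(l,n)][:3],[(round(r["score"],2),r["bbox"]) for r in arm.regions_of(l,n)][:2])
E
```

```text
pics
{'t': 0.0, 'q': [-75.934, 21.843, 74.385, 0.0, 83.859, -12.337], 'joint_vel': [-0.027, 0.037, -0.037, -0.059, 0.017, -0.015], 'effort': [-0.003, -44.848, -23.128, -0.0, 0.005, -0.0], 'tcp_pos': [0.244, -0.492, 0.231], 'orientation': [-179.915, -0.019, 26.403], 'wrist_force': [0.727, -0.446, 0.275], 'moment': [0.008, 0.006, -0.012], 'finger_force': 0.0, 'finger_gap': 0.999}
scene 437.61385884497355 [-0.15948995  0.          0.          0.          0.        ] [[-0.801, -0.455, 0.39, 0.153], [-0.599, 0.59, -0.542, 0.62], [0.017, -0.667, -0.745, 0.854], [0.0, 0.0, 0.0, 1.0]]
tumbler_red [(0.72, [209.0, 238.0])] [(0.96, [226.0, 178.7, 253.0, 213.0]), (0.7, [326.8, 155.5, 354.7, 188.0])]
tumbler_white [(0.93, [253.0, 272.0])] [(0.95, [257.6, 224.4, 286.6, 257.5])]
tumbler_yellow [(0.68, [184.0, 336.0])] [(0.87, [326.4, 155.7, 352.0, 187.3]), (0.61, [367.7, 137.0, 396.2, 168.3])]
tumbler_blue [(0.78, [161.0, 374.0])] [(0.7, [367.5, 131.6, 397.2, 168.5])]
tumbler_green [(0.7, [178.0, 270.0])] [(0.86, [263.2, 149.8, 286.5, 179.3])]
cork_mat [(0.71, [141.0, 316.0])] [(0.87, [302.1, 130.1
[... 672 characters left out ...]
 (0.39, [353.0, 245.6, 382.9, 268.8])]
tumbler_yellow [(0.65, [242.0, 312.0])] [(0.79, [302.8, 230.5, 326.6, 247.9])]
tumbler_blue [(0.85, [257.0, 360.0]), (0.41, [142.0, 255.0])] [(0.79, [356.3, 247.4, 379.7, 264.7])]
tumbler_green [(0.81, [183.0, 286.0]), (0.59, [238.0, 312.0])] [(0.81, [274.4, 171.2, 300.9, 193.7])]
cork_mat [(0.95, [188.0, 349.0])] []
stone_mat [(0.67, [184.0, 169.0])] [(0.89, [150.6, 166.6, 188.7, 206.4])]
tin [(0.58, [229.0, 263.0])] [(0.65, [246.2, 216.8, 276.9, 243.0]), (0.23, [277.5, 172.5, 300.2, 194.7])]
garlic [(0.73, [249.0, 163.0]), (0.16, [238.0, 310.0])] [(0.68, [150.7, 240.4, 173.0, 257.5])]
mug [(0.92, [141.0, 253.0])] [(0.92, [232.4, 120.7, 271.9, 155.8])]
```

View pics/top0.png

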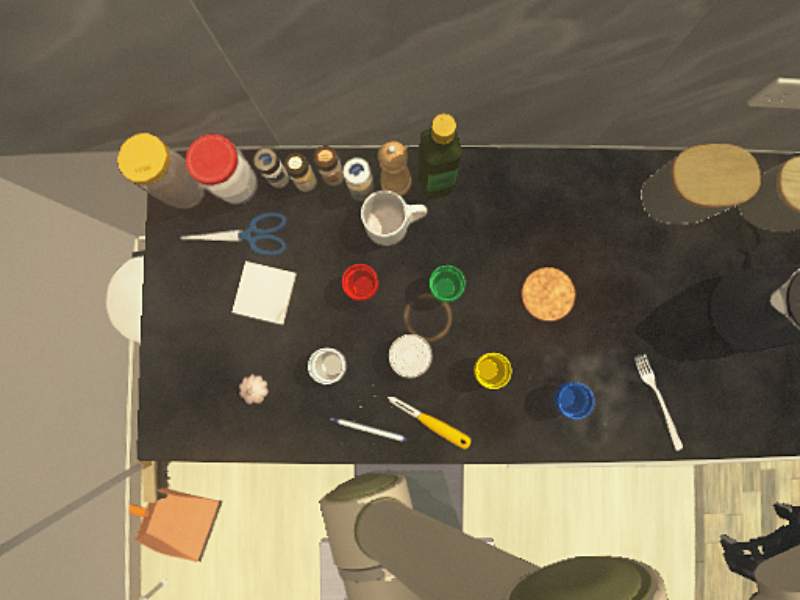

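View pics/scene0.png

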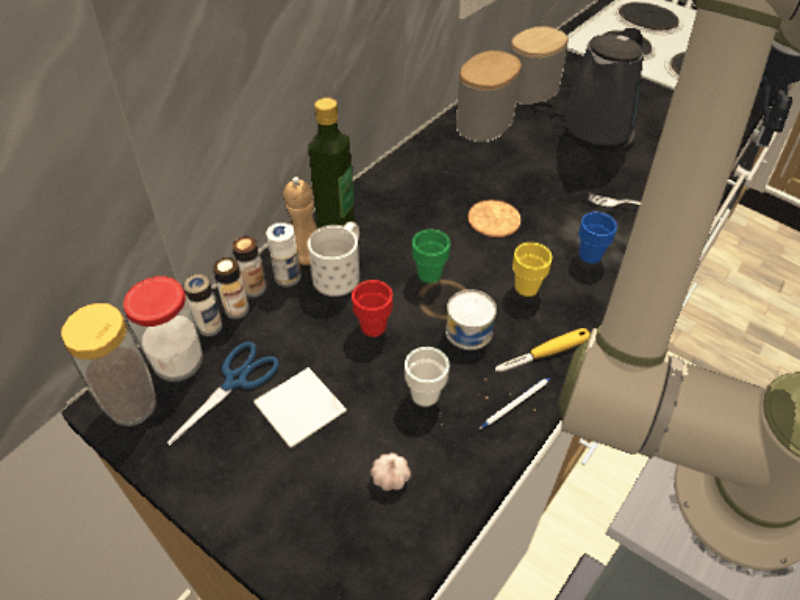

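The top view (in 800-px coordinates) shows red (360,282), green (447,283), white (326,366), yellow (493,370), blue (575,400), the cork mat (548,294) and the stone mat (264,292). The tin is at (410,355), the garlic at (254,389) and the mug at (390,215). This matches the scene view. One exception is that the scene camera's cork_mat detection is slightly high.

```bash
cat > h.py <<'E'
from bench import arm
import cv2, numpy as np
from scipy.optimize import least_squares
from scipy.spatial.transform import Rotation as R
a=np.linspace(0,2*np.pi,48,endpoint=False)
def ring(r,z): return np.c_[r*np.cos(a),r*np.sin(a),0*a+z]
SH={"t":np.r_[ring(.02,0),ring(.0265,.048),ring(.031,.048),ring(.031,.078)],
 "tin":np.r_[ring(.0375,0),ring(.0375,.058)],"garlic":np.r_[ring(.02,.005),ring(.0265,.025),ring(.01,.053)],
 "cork_mat":np.r_[ring(.05,0),ring(.05,.006)]}
def tcp():
    s=arm.observe(); T=np.eye(4); T[:3,3]=s["tcp_pos"]; T[:3,:3]=R.from_euler("xyz",s["orientation"],degrees=True).as_matrix(); return T
def snap(n):
    T=tcp(); d=arm.snapshot(n); d["T"]=T@np.array(d["mount"]) if n=="wrist" else np.array(d["pose"])
    d["K"]=np.array([[d["fx"],0,d["cx"]],[0,d["fy"],d["cy"]],[0,0,1]]); d["D"]=np.array(d["dist_coeffs"]); return d
def proj(P,d):
    V=np.linalg.inv(d["T"]); return cv2.projectPoints(np.asarray(P,float),cv2.Rodrigues(V[:3,:3])[0],V[:3,3],d["K"],d["D"])[0][:,0]
def ray(uv,d,z):
    u=cv2.undistortPoints(np.array([[uv]],float),d["K"],d["D"])[0,0]; v=d["T"][:3,:3]@[u[0],u[1],1]; c=d["T"][:3,3]
    return (c+v*(z-c[2])/v[2])[:2]
def box(P,d): q=proj(P,d); return np.r_[q.min(0),q.max(0)]
def fit(sh,obs,x0,z=0):
    f=lambda x:np.concatenate([box(SH[sh]+[x[0],x[1],z],d)-b for d,b in obs])
    r=least_squares(f,x0); return r.x,np.abs(r.fun).max()
def hsvmask(d,lo,hi): return cv2.inRange(cv2.cvtColor(d["pixels"],cv2.COLOR_RGB2HSV),lo,hi)
def rel(xy,z=None,yaw=None):
    "shift in tool units from present pose to world xy"
    T=tcp(); p=np.r_[xy,T[2,3] if z is None else z]; return np.round((T[:3,:3].T@(p-T[:3,3]))/.5,4)
E
python3 - <<'E'
from h import *
dt,ds=snap("top"),snap("scene")
for l in ["tumbler_red","tumbler_white","tumbler_yellow","tumbler_blue","tumbler_green","tin","garlic"]:
    obs=[]; tips=[]
    for n,d in (("top",dt),("scene",ds)):
        r=arm.regions_of(l,n)
        if r: b=np.array(r[0]["bbox"],float); obs.append((d,b))
        t=arm.tip_of(l,n)
        if t: tips.append(ray(t[0]["point"][::-1],d,0).round(3).tolist())
    print(l,tips,*[ (np.round(fit("t" if "tum" in l else l,[o],[.45,0])[0],3),round(fit("t" if "tum" in l else l,[o],[.45,0])[1],1)) for o in obs])
for n,d in (("top",dt),("scene",ds)):
  for l in ["cork_mat","stone_mat","mug"]:
    r=arm.regions_of(l,n)
    if r: c=np.argwhere(r[0]["region"]).mean(0)[::-1]; print(n,l,ray(c,d,.006).round(3),end=" ")
    t=arm.tip_of(l,n); print(l,[ray(x["point"][::-1],d,0).round(3).tolist() for x in t])
m=hsvmask(dt,(5,60,120),(22,200,255)); m[:,:330]=0;m[:,375:]=0;m[:165]=0;m[:]=m; m[212:]=0
c=np.argwhere(m).mean(0)[::-1]; print("cork color",c,ray(c,dt,.006), (m>0).sum())
E
```

```text
tumbler_red [[0.614, 0.083], [0.615, 0.081]] (array([0.618, 0.088]), np.float64(2.5)) (array([0.616, 0.075]), np.float64(1.1))
tumbler_white [[0.473, 0.142], [0.469, 0.145]] (array([0.468, 0.14 ]), np.float64(1.3)) (array([0.474, 0.133]), np.float64(1.1))
tumbler_yellow [[0.453, -0.151], [0.46, -0.136]] (array([ 0.463, -0.15 ]), np.float64(2.9)) (array([ 0.465, -0.143]), np.float64(1.8))
tumbler_blue [[0.405, -0.294], [0.423, -0.288]] (array([ 0.406, -0.297]), np.float64(1.0)) (array([ 0.413, -0.286]), np.float64(2.5))
tumbler_green [[0.607, -0.079], [0.616, -0.067]] (array([ 0.607, -0.078]), np.float64(1.0)) (array([ 0.62, -0.07]), np.float64(1.0))
tin [[0.491, -0.01], [0.482, -0.004]] (array([ 0.485, -0.011]), np.float64(2.4)) (array([0.754, 0.022]), np.float64(7.5))
garlic [[0.421, 0.28], [0.429, 0.276]] (array([0.426, 0.276]), np.float64(1.5)) (array([0.429, 0.278]), np.float64(0.8))
top cork_mat [ 0.603 -0.265] cork_mat [[0.604, -0.261]]
top stone_mat [0.605 0.266] stone_mat [[0.605, 0.265], [0.489, -0.001]]
top mug [0.75  0.033] mug [[0.736, 0.015]]
scene cork_mat [ 0.6   -0.258] cork_mat [[0.603, -0.27], [0.622, -0.072]]
scene stone_mat [0.605 0.27 ] stone_mat [[0.61, 0.264]]
scene mug [0.766 0.005] mug [[0.751, 0.013]]
cork color [350.6146394  187.77610334] [ 0.60222979 -0.26562934] 929
```

Emit:
arm_command --series "0.1 -0.05 0 0.03 1;0.2 -0.1 0 0.06 1;0.3 -0.15 0 0.1 1;0.4 -0.18 0 0.1467 1;0.473 -0.212 0 0.1467 1;0.473 -0.212 0 0.1467 1;0.473 -0.212 0 0.1467 1;0.473 -0.212 0 0.1467 1"

```text
t: 5.0
tcp_pos: [0.4091, -0.2927, 0.2313]
orientation: [180.0, 0.0, 0.0]
wrist_force: [0.2, -0.3, -1.0]
finger_gap: 1.004
finger_force: 0.0
```

```bash
cat >> h.py <<'E'
def look(l,x0,z=0,png=None):
    d=snap("wrist"); 
    if png: cv2.imwrite("pics/"+png,d["pixels"][:,:,::-1])
    for r in arm.regions_of(l,"wrist")[:2]:
        x,e=fit("t" if "tum" in l else l,[(d,np.array(r["bbox"],float))],x0,z)
        print(l,round(r["score"],2),np.round(r["bbox"]),"xy",x.round(4),"err",e.round(1),"shift",rel(x))
    for t in arm.tip_of(l,"wrist")[:2]: 
        x=ray(t["point"][::-1],d,z); print(" tip",round(t["score"],2),x.round(4))
    return d
E
python3 - <<'E'
from h import *
print(tcp().round(3)); d=look("tumbler_blue",[.409,-.292],0,"w1.png"); print(np.round(d["mount"],3))
E
```

```text
[[ 1.     0.    -0.     0.409]
 [ 0.    -1.    -0.    -0.293]
 [-0.     0.    -1.     0.231]
 [ 0.     0.     0.     1.   ]]
tumbler_blue 0.66 [222. 143. 282. 197.] xy [ 0.4094 -0.2906] err 2.5 shift [ 0.0013 -0.0055 -0.    ]
[[ 0.001 -0.946 -0.326  0.082]
 [ 1.     0.     0.001  0.   ]
 [-0.    -0.326  0.946 -0.143]
 [ 0.     0.     0.     1.   ]]
```

View pics/w1.png

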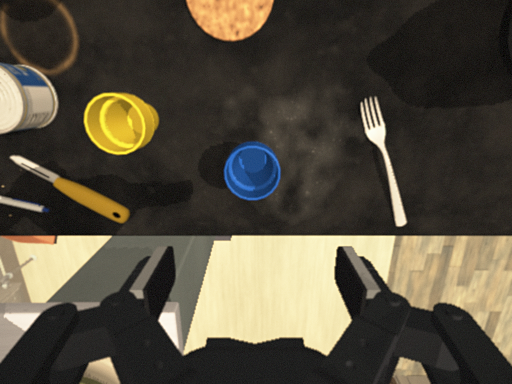

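The wrist view shows blue's rim centred near pixel (252,170), directly under the tool as measured.

Emit:
arm_command --series "0.001 -0.003 0.08 0 1;0.001 -0.003 0.16 0 1;0.001 -0.003 0.24 0 1;0.001 -0.003 0.32 0 1;0.001 -0.003 0.36 0 1;0.001 -0.003 0.382 0 1;0.001 -0.003 0.382 0 1;0.001 -0.003 0.382 0 0;0.001 -0.003 0.382 0 0;0.001 -0.003 0.382 0 0;0.001 -0.003 0.382 0 0;0.001 -0.003 0.382 0 0;0.001 -0.003 0.382 0 0;0.001 -0.003 0.382 0 0;0.001 -0.003 0.382 0 0" --force 40

```text
t: 6.65
tcp_pos: [0.4103, -0.2915, 0.0419]
orientation: [179.9, -0.1, 0.0]
wrist_force: [-0.1, 1.3, 5.4]
finger_gap: 0.721
finger_force: 42.6
```

Emit:
arm_command --series "0 0 -0.04 0 0;0 0 -0.12 0 0;0 0 -0.2 0 0;0 0 -0.28 0 0;0 -0.02 -0.3 0 0;0.02 -0.08 -0.3 0 0;0.04 -0.16 -0.3 0 0;0.06 -0.24 -0.3 0 0;0.09 -0.32 -0.3 0 0;0.12 -0.4 -0.3 0 0;0.14 -0.48 -0.3 0 0;0.17 -0.56 -0.3 0 0;0.2 -0.64 -0.3 0 0;0.23 -0.72 -0.3 0 0;0.24 -0.76 -0.3 0 0;0.24 -0.76 -0.3 0 0;0.24 -0.76 -0.3 0 0"

```text
t: 8.35
tcp_pos: [0.5293, 0.089, 0.1902]
orientation: [180.0, 0.0, 0.0]
wrist_force: [0.2, -0.1, -1.8]
finger_gap: 0.715
finger_force: 43.9
```

```bash
cat >> h.py <<'E'
def square(d,mask):
    c=max(cv2.findContours(mask,cv2.RETR_EXTERNAL,cv2.CHAIN_APPROX_NONE)[0],key=cv2.contourArea)[:,0].astype(float)
    w=np.array([ray(p,d,.006) for p in c],np.float32); r=cv2.minAreaRect(w); return r
E
python3 - <<'E'
from h import *
d=look("tumbler_red",[.615,.082],0,"w2.png")
for r in arm.regions_of("stone_mat","wrist")[:2]: print(round(r["score"],2),r["bbox"],square(d,r["region"].astype(np.uint8)))
for r in arm.regions_of("tumbler_white","wrist")[:2]: print(round(r["score"],2),r["bbox"],fit("t",[(d,r["bbox"])],[.47,.14]))
for r in arm.regions_of("tumbler_green","wrist")[:2]: print(round(r["score"],2),r["bbox"],fit("t",[(d,r["bbox"])],[.61,-.07]))
print(rel([.605,.266]))
E
```

```text
tumbler_red 0.69 [226.  51. 304. 127.] xy [0.6142 0.0798] err 2.8 shift [ 0.1695  0.0165 -0.    ]
 tip 0.81 [0.6151 0.0831]
0.76 [43.6, 40.2, 142.9, 151.3] ((0.6035810708999634, 0.2660955488681793), (0.1015225201845169, 0.10085362941026688), 76.84158325195312)
0.75 [178.8, 197.9, 226.5, 248.0] (array([0.48013589, 0.14148805]), np.float64(10.016561377875263))
0.81 [382.1, 50.7, 479.2, 133.1] (array([ 0.61162248, -0.07206665]), np.float64(2.8143069552336897))
[ 0.1501 -0.3558  0.    ]
```

View pics/w2.png

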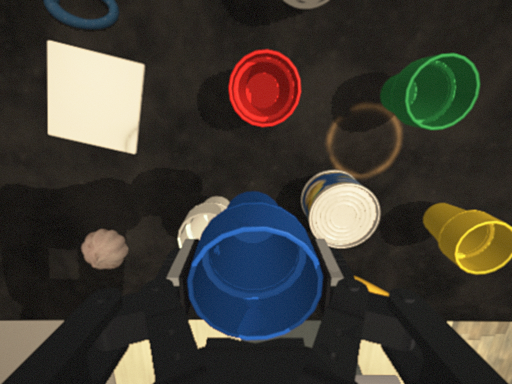

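The view shows the stone mat at about (95,97), with red at (265,88). Blue is held level in the fingers. The measured mat is 101 mm square, so it agrees with the given size.

Emit:
arm_command --series "0.03 -0.07 0 0 0;0.06 -0.14 0 0 0;0.09 -0.21 0 0 0;0.12 -0.28 0 0 0;0.15 -0.354 0 0 0;0.15 -0.354 0 0 0;0.15 -0.354 0.06 0 0;0.15 -0.354 0.14 0 0;0.15 -0.354 0.2 0 0;0.15 -0.354 0.25 0 0;0.15 -0.354 0.275 0 0;0.15 -0.354 0.286 0 0;0.15 -0.354 0.286 0 0;0.15 -0.354 0.286 0 0;0.15 -0.354 0.286 0 1;0.15 -0.354 0.286 0 1;0.15 -0.354 0.286 0 1;0.15 -0.354 0.2 0 1;0.15 -0.354 0.1 0 1;0.15 -0.354 0 0 1"

```text
t: 10.65
tcp_pos: [0.6045, 0.2659, 0.192]
orientation: [180.0, 0.0, -0.0]
wrist_force: [0.8, -0.3, -0.8]
finger_gap: 0.999
finger_force: 0.0
```

Emit:
arm_command --series "0 0.05 -0.02 0 1;0 0.13 -0.04 0 1;0 0.22 -0.06 0 1;0 0.31 -0.08 0 1;0 0.4 -0.08 0 1;0 0.49 -0.08 0 1;0 0.58 -0.08 0 1;0.01 0.65 -0.08 0 1;0.015 0.678 -0.08 0 1;0.015 0.678 -0.08 0 1;0.015 0.678 -0.08 0 1"

```text
t: 11.75
tcp_pos: [0.6122, -0.0719, 0.2303]
orientation: [-180.0, 0.0, 0.0]
wrist_force: [-0.2, 1.0, 0.0]
finger_gap: 0.999
finger_force: 0.0
```

```bash
cat >> h.py <<'E'
def cfit(d,lo,hi,x0,z=0):
    "fit tumbler to colour-mask bbox, component nearest the expected place"
    m=hsvmask(d,lo,hi); n,L,s,c=cv2.connectedComponentsWithStats(m); p=proj([[x0[0],x0[1],z+.05]],d)[0]
    i=1+np.argmin(np.linalg.norm(c[1:]-p,axis=1)+1e4*(s[1:,4]<300)); b=np.array([s[i,0],s[i,1],s[i,0]+s[i,2],s[i,1]+s[i,3]],float)
    x,e=fit("t",[(d,b)],x0,z); print("colour",b,"xy",x.round(4),"err",e.round(1),"shift",rel(x))
C={"red":((0,150,50),(5,255,255)),"green":((55,130,40),(85,255,255)),"yellow":((22,150,70),(33,255,255)),"blue":((100,150,50),(125,255,255))}
E
python3 - <<'E'
from h import *
print(tcp()[:3,3].round(4)); d=look("tumbler_green",[.612,-.073],0,"w3.png"); cfit(d,*C["green"],[.612,-.073])
for r in arm.regions_of("cork_mat","wrist")[:1]: print(r["score"],r["bbox"],fit("cork_mat",[(d,r["bbox"])],[.6,-.26]))
E
```

```text
[ 0.6122 -0.0719  0.2303]
tumbler_green 0.63 [229. 140. 284. 201.] xy [ 0.6119 -0.0744] err 1.1 shift [-0.0006  0.0061 -0.    ]
 tip 0.58 [ 0.6149 -0.0729]
colour [225. 142. 282. 201.] xy [ 0.6109 -0.071 ] err 0.3 shift [-0.0026 -0.0006 -0.    ]
0.87 [363.4, 128.1, 434.5, 200.8] (array([ 0.60219899, -0.26621984]), np.float64(3.328927815021302))
```

View pics/w3.png

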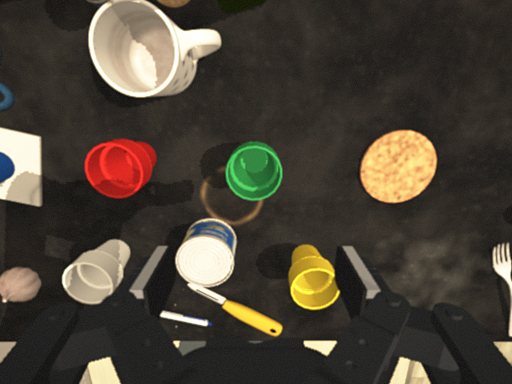

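The view shows green's rim at (254,171), and the colour fit to it is good to 0.3 px. The cork mat is at (399,165).

Emit:
arm_command --series "-0.0026 0 0.08 0 1;-0.0026 0 0.16 0 1;-0.0026 0 0.24 0 1;-0.0026 0 0.32 0 1;-0.0026 0 0.36 0 1;-0.0026 0 0.38 0 1;-0.0026 0 0.38 0 1;-0.0026 0 0.38 0 0;-0.0026 0 0.38 0 0;-0.0026 0 0.38 0 0;-0.0026 0 0.38 0 0;-0.0026 0 0.38 0 0;-0.0026 0 0.38 0 0;-0.0026 0 0.38 0 0;-0.0026 0 0.32 0 0;-0.0026 0 0.24 0 0;-0.0026 0 0.16 0 0;-0.0026 0 0.08 0 0;-0.0026 0 0.04 0 0;-0.0026 0 0.04 0 0"

```text
t: 13.95
tcp_pos: [0.6119, -0.0733, 0.2142]
orientation: [179.9, -0.4, -0.0]
wrist_force: [-0.6, -0.5, -1.9]
finger_gap: 0.709
finger_force: 44.3
```

Emit:
arm_command --series "0 -0.03 0 0 0;0 -0.1 0 0 0;0 -0.18 0 0 0;0 -0.26 0 0 0;0 -0.34 0 0 0;-0.02 -0.4 0 0 0;-0.05 -0.44 0 0 0;-0.08 -0.46 0 0 0;-0.1 -0.46 0 0 0;-0.1 -0.46 0 0 0"

```text
t: 14.95
tcp_pos: [0.5596, 0.1574, 0.2095]
orientation: [180.0, 0.1, 0.0]
wrist_force: [0.3, 0.1, -1.0]
finger_gap: 0.705
finger_force: 44.2
```

```bash
python3 - <<'E'
from h import *
s=arm.observe(); print(tcp()[:3,3].round(4),s["finger_gap"]); d=look("tumbler_blue",[.604,.266],.006,"w4.png"); cfit(d,*C["blue"],[.604,.266],.006)
cfit(d,*C["red"],[.615,.08],0)
E
```

```text
[0.5596 0.1574 0.2095] 0.7045477090622663
tumbler_blue 0.91 [106. 100. 181. 166.] xy [0.6048 0.2655] err 0.5 shift [ 8.730e-02 -2.179e-01 -1.000e-04]
 tip 0.61 [0.6057 0.2688]
colour [104. 102. 179. 167.] xy [0.6032 0.2679] err 1.1 shift [ 8.350e-02 -2.232e-01 -1.000e-04]
colour [298.  88. 369. 156.] xy [0.615  0.0798] err 0.7 shift [ 0.1073  0.1532 -0.    ]
```

View pics/w4.png

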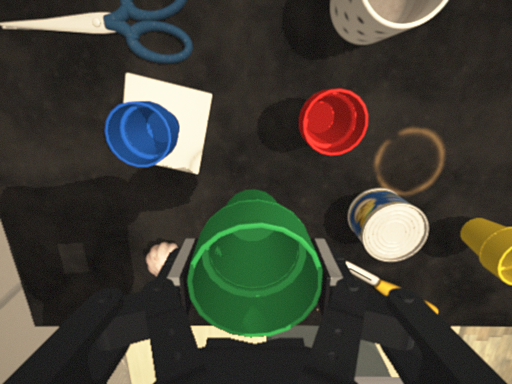

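The view shows blue standing on the stone mat, rim at (142,134), and green level in the fingers. The measured shift to blue agrees with the commanded placing point.

Emit:
arm_command --series "0.02 -0.06 0 0 0;0.05 -0.13 0 0 0;0.08 -0.2 0 0 0;0.0876 -0.218 0 0 0;0.0876 -0.218 0 0 0;0.0876 -0.218 0 0 0;0.0876 -0.218 0.06 0 0;0.0876 -0.218 0.12 0 0;0.0876 -0.218 0.16 0 0;0.0876 -0.218 0.19 0 0;0.0876 -0.218 0.21 0 0;0.0876 -0.218 0.23 0 0;0.0876 -0.218 0.245 0 0;0.0876 -0.218 0.255 0 0;0.0876 -0.218 0.262 0 0;0.0876 -0.218 0.266 0 0;0.0876 -0.218 0.266 0 0"

```text
t: 16.8
tcp_pos: [0.6054, 0.2662, 0.0789]
orientation: [-180.0, -0.1, 0.0]
wrist_force: [-1.1, -0.2, 5.4]
finger_gap: 0.709
finger_force: 46.4
```

Emit:
arm_command --series "0 0 0.004 0 0;0 0 0.004 0 0;0 0 0.004 0 1;0 0 0.004 0 1;0 0 0.004 0 1;0 0 0.004 0 1;0 0 -0.08 0 1;0 0 -0.16 0 1;0 0 -0.24 0 1;0 0.05 -0.28 0 1;0 0.13 -0.306 0 1;0 0.21 -0.306 0 1;0.005 0.29 -0.306 0 1;0.015 0.34 -0.306 0 1;0.02 0.3708 -0.306 0 1;0.02 0.3708 -0.306 0 1;0.02 0.3708 -0.306 0 1"

```text
t: 18.5
tcp_pos: [0.6147, 0.0814, 0.2302]
orientation: [-180.0, 0.0, 0.0]
wrist_force: [0.3, -0.1, 0.5]
finger_gap: 1.0
finger_force: 0.0
```

```bash
python3 - <<'E'
from h import *
print(tcp()[:3,3].round(4)); d=look("tumbler_red",[.615,.08],0,"w5.png"); cfit(d,*C["red"],[.615,.08],0)
cfit(d,*C["green"],[.605,.266],.036); r=arm.regions_of("tumbler_white","wrist")
for q in r[:2]: print(q["score"],q["bbox"],fit("t",[(d,q["bbox"])],[.47,.14]))
E
```

```text
[0.6147 0.0814 0.2302]
tumbler_red 0.8 [226. 143. 283. 197.] xy [0.6156 0.0809] err 2.9 shift [ 0.002  0.002 -0.   ]
 tip 0.63 [0.615  0.0829]
colour [226. 141. 285. 201.] xy [0.6141 0.0801] err 1.0 shift [-0.0011  0.0037 -0.    ]
colour [ 31. 156. 111. 223.] xy [0.6036 0.2716] err 6.2 shift [-2.130e-02 -3.793e-01  1.000e-04]
0.66 [184.0, 240.9, 237.2, 303.1] (array([0.47092662, 0.13702816]), np.float64(1.4415485379003314))
0.3 [473.1, 133.9, 512.0, 203.6] (array([ 0.61515362, -0.19090562]), np.float64(31.58244372970023))
```

View pics/w5.png

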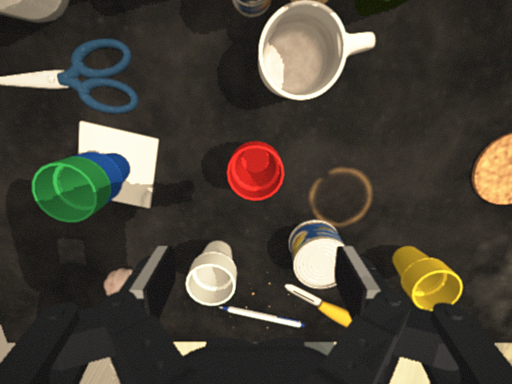

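Green sits in blue at about (72,188) and looks nested. Red's rim is centred under the tool at (255,171).

Emit:
arm_command --series "0 0 0.08 0 1;0 0 0.16 0 1;0 0 0.24 0 1;0 0 0.32 0 1;0 0 0.36 0 1;0 0 0.376 0 1;0 0 0.376 0 1;0 0 0.376 0 0;0 0 0.376 0 0;0 0 0.376 0 0;0 0 0.376 0 0;0 0 0.376 0 0;0 0 0.376 0 0;0 0 0.376 0 0;0 0 0.32 0 0;0 0 0.24 0 0;0 0 0.16 0 0;0 0 0.1 0 0;0 0 0.076 0 0;0 0 0.076 0 0"

```text
t: 20.7
tcp_pos: [0.6151, 0.0806, 0.1937]
orientation: [180.0, -0.2, 0.0]
wrist_force: [-0.3, -1.1, -0.7]
finger_gap: 0.706
finger_force: 43.9
```

Emit:
arm_command --series "0 0.04 0 0 0;0 0.12 0 0 0;0 0.2 0 0 0;0 0.28 0 0 0;-0.02 0.36 0 0 0;-0.05 0.42 0 0 0;-0.08 0.46 0 0 0;-0.1 0.48 0 0 0;-0.1 0.48 0 0 0;-0.1 0.48 0 0 0"

```text
t: 21.7
tcp_pos: [0.5649, -0.1586, 0.1917]
orientation: [-180.0, 0.0, 0.0]
wrist_force: [0.2, -0.2, -0.8]
finger_gap: 0.703
finger_force: 43.8
```

```bash
python3 - <<'E'
from h import *
s=arm.observe(); print(tcp()[:3,3].round(4),s["finger_gap"]); d=snap("wrist")
for r in arm.regions_of("cork_mat","wrist")[:1]: 
    x,e=fit("cork_mat",[(d,r["bbox"])],[.6,-.26]); print(r["score"],r["bbox"],x,e,rel(x), square(d,r["region"].astype(np.uint8)))
cfit(d,*C["yellow"],[.459,-.147])
E
```

```text
[ 0.5649 -0.1586  0.1917] 0.70299142005433
0.78 [305.8, 91.0, 389.8, 175.5] [ 0.60098499 -0.26685258] 2.0122485211302887 [ 7.120e-02  2.172e-01 -1.000e-04] ((0.6004998683929443, -0.2639249265193939), (0.09845967590808868, 0.09856579452753067), 0.035951606929302216)
colour [189. 305. 223. 332.] xy [ 0.3774 -0.1016] err 24.8 shift [-3.755e-01 -1.139e-01  1.000e-04]
```

Emit:
arm_command --series "0.02 0.06 0 0 0;0.05 0.13 0 0 0;0.07 0.2 0 0 0;0.0716 0.212 0 0 0;0.0716 0.212 0 0 0;0.0716 0.212 0.06 0 0;0.0716 0.212 0.14 0 0;0.0716 0.212 0.2 0 0;0.0716 0.212 0.25 0 0;0.0716 0.212 0.275 0 0;0.0716 0.212 0.286 0 0;0.0716 0.212 0.286 0 0;0.0716 0.212 0.286 0 0;0.0716 0.212 0.286 0 1;0.0716 0.212 0.286 0 1;0.0716 0.212 0.286 0 1;0.0716 0.212 0.2 0 1;0.0716 0.212 0.1 0 1;0.0716 0.212 0 0 1;0.0716 0.212 -0.08 0 1"

```text
t: 23.8
tcp_pos: [0.6006, -0.2655, 0.2358]
orientation: [179.9, -0.1, -0.0]
wrist_force: [0.6, -0.0, 1.0]
finger_gap: 1.001
finger_force: 0.0
```

Emit:
arm_command --series "-0.02 -0.06 0 0 1;-0.05 -0.15 0 0 1;-0.08 -0.24 0 0 1;-0.11 -0.33 0 0 1;-0.14 -0.42 0 0 1;-0.17 -0.51 0 0 1;-0.2 -0.6 0 0 1;-0.23 -0.69 0 0 1;-0.25 -0.77 0 0 1;-0.259 -0.81 0 0 1;-0.259 -0.81 0 0 1;-0.259 -0.81 0 0 1"

```text
t: 25.0
tcp_pos: [0.4712, 0.1395, 0.2324]
orientation: [180.0, -0.0, 0.0]
wrist_force: [0.3, 0.0, -0.4]
finger_gap: 1.0
finger_force: 0.0
```

```bash
python3 - <<'E'
from h import *
print(tcp()[:3,3].round(4)); d=look("tumbler_white",[.4715,.139],0,"w6.png")
E
```

```text
[0.4712 0.1395 0.2324]
tumbler_white 0.91 [231. 143. 285. 202.] xy [0.4684 0.1353] err 1.0 shift [-0.006   0.0068  0.    ]
tumbler_white 0.59 [ 62.   0. 154.  70.] xy [0.6044 0.285 ] err 4.1 shift [ 0.2655 -0.2929 -0.    ]
 tip 0.95 [0.4684 0.1348]
```

View pics/w6.png

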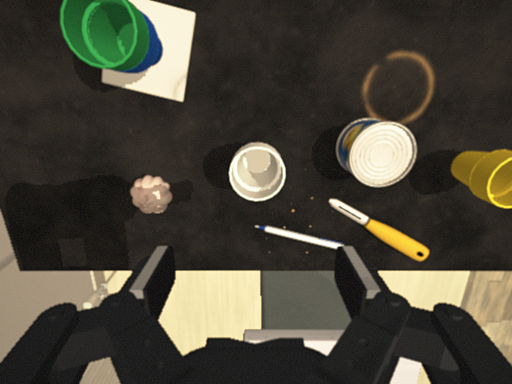

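White's rim spans about columns 229–286 and rows 142–201, a few millimetres from the tool axis. The tin and the garlic are clear of the fingers.

Emit:
arm_command --series "-0.003 0.005 0.08 0 1;-0.003 0.005 0.16 0 1;-0.003 0.005 0.24 0 1;-0.003 0.005 0.32 0 1;-0.003 0.005 0.36 0 1;-0.003 0.005 0.38 0 1;-0.003 0.005 0.38 0 1;-0.003 0.005 0.38 0 0;-0.003 0.005 0.38 0 0;-0.003 0.005 0.38 0 0;-0.003 0.005 0.38 0 0;-0.003 0.005 0.38 0 0;-0.003 0.005 0.38 0 0;-0.003 0.005 0.38 0 0;-0.003 0.005 0.32 0 0;-0.003 0.005 0.24 0 0;-0.003 0.005 0.16 0 0;-0.003 0.005 0.08 0 0;-0.003 0.005 0.04 0 0;-0.003 0.005 0.04 0 0"

```text
t: 27.15
tcp_pos: [0.4707, 0.1372, 0.2161]
orientation: [-180.0, -0.5, 0.0]
wrist_force: [0.3, -0.2, -1.5]
finger_gap: 0.721
finger_force: 44.2
```

Emit:
arm_command --series "0 0.03 0 0 0;0 0.1 0 0 0;0 0.18 0 0 0;0.02 0.26 0 0 0;0.05 0.34 0 0 0;0.08 0.42 0 0 0;0.12 0.49 0 0 0;0.15 0.55 0 0 0;0.17 0.58 0 0 0;0.18 0.6 0 0 0;0.18 0.6 0 0 0;0.18 0.6 0 0 0"

```text
t: 28.35
tcp_pos: [0.5591, -0.1621, 0.212]
orientation: [-180.0, 0.0, 0.0]
wrist_force: [0.5, -0.7, -1.1]
finger_gap: 0.723
finger_force: 44.2
```

```bash
python3 - <<'E'
from h import *
s=arm.observe(); print(tcp()[:3,3].round(4),s["finger_gap"]); d=look("tumbler_red",[.601,-.2658],.006,"w7.png"); cfit(d,*C["red"],[.601,-.2658],.006)
E
```

```text
[ 0.5591 -0.1621  0.212 ] 0.7225554150216973
tumbler_red 0.76 [320. 106. 397. 171.] xy [ 0.5994 -0.2655] err 2.2 shift [ 8.030e-02  2.073e-01 -1.000e-04]
 tip 0.89 [ 0.5985 -0.261 ]
 tip 0.26 [ 0.4886 -0.0049]
colour [324. 105. 396. 171.] xy [ 0.5994 -0.2668] err 0.4 shift [ 0.0801  0.2097 -0.    ]
```

View pics/w7.png

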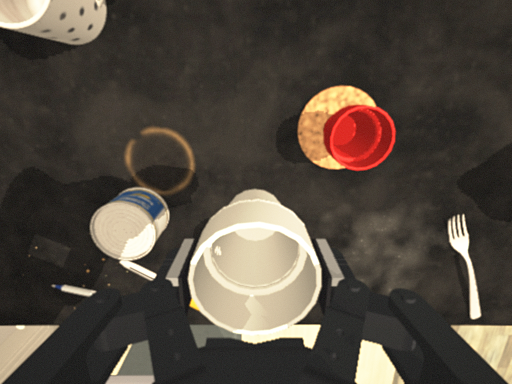

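Red stands on the cork mat, rim at (360,138), and white is level in the fingers.

Emit:
arm_command --series "0.02 0.06 0 0 0;0.05 0.13 0 0 0;0.07 0.19 0 0 0;0.081 0.206 0 0 0;0.081 0.206 0 0 0;0.081 0.206 0 0 0;0.081 0.206 0.06 0 0;0.081 0.206 0.12 0 0;0.081 0.206 0.16 0 0;0.081 0.206 0.19 0 0;0.081 0.206 0.21 0 0;0.081 0.206 0.23 0 0;0.081 0.206 0.245 0 0;0.081 0.206 0.255 0 0;0.081 0.206 0.262 0 0;0.081 0.206 0.266 0 0;0.081 0.206 0.266 0 0"

```text
t: 30.2
tcp_pos: [0.6007, -0.2656, 0.0803]
orientation: [180.0, -0.1, 0.0]
wrist_force: [0.7, 3.4, 3.5]
finger_gap: 0.723
finger_force: 44.5
```

Emit:
arm_command --series "0 0 0.004 0 0;0 0 0.004 0 0"

```text
t: 30.4
tcp_pos: [0.6011, -0.2654, 0.08]
orientation: [180.0, -0.2, 0.0]
wrist_force: [-1.6, 5.5, 15.0]
finger_gap: 0.724
finger_force: 45.5
```

Emit:
arm_command --series "0 -0.002 0 0 0;0 -0.003 0 0 0;0 -0.003 0 0 0"

```text
t: 30.7
tcp_pos: [0.601, -0.265, 0.08]
orientation: [179.9, -0.2, -0.0]
wrist_force: [-1.5, 1.1, 13.2]
finger_gap: 0.723
finger_force: 45.3
```

Emit:
arm_command --series "0 0 0 0 1;0 0 0 0 1;0 0 0 0 1;0 0 0 0 1;0 0 -0.08 0 1;0 0 -0.16 0 1;0 0 -0.24 0 1;0 0 -0.31 0 1;-0.06 -0.05 -0.31 0 1;-0.13 -0.1 -0.31 0 1;-0.2 -0.16 -0.31 0 1;-0.26 -0.22 -0.31 0 1;-0.281 -0.236 -0.31 0 1;-0.281 -0.236 -0.31 0 1;-0.281 -0.236 -0.31 0 1"

```text
t: 32.2
tcp_pos: [0.4601, -0.1469, 0.2325]
orientation: [180.0, -0.0, -0.0]
wrist_force: [0.2, 0.2, 0.5]
finger_gap: 0.999
finger_force: 0.0
```

```bash
python3 - <<'E'
from h import *
print(tcp()[:3,3].round(4)); d=look("tumbler_yellow",[.46,-.147],0,"w8.png"); cfit(d,*C["yellow"],[.46,-.147])
look("tumbler_white",[.6005,-.2648],.036)
E
```

```text
[ 0.4601 -0.1469  0.2325]
tumbler_yellow 0.62 [228. 142. 286. 199.] xy [ 0.4593 -0.1499] err 1.0 shift [-0.0021  0.0053  0.    ]
 tip 0.67 [ 0.4631 -0.1457]
colour [227. 140. 285. 200.] xy [ 0.4602 -0.149 ] err 0.7 shift [-0.      0.0037 -0.    ]
tumbler_white 0.95 [352.   3. 438.  65.] xy [ 0.5865 -0.2687] err 14.4 shift [ 2.530e-01  2.433e-01 -2.000e-04]
 tip 0.66 [ 0.6014 -0.2649]
```

View pics/w8.png

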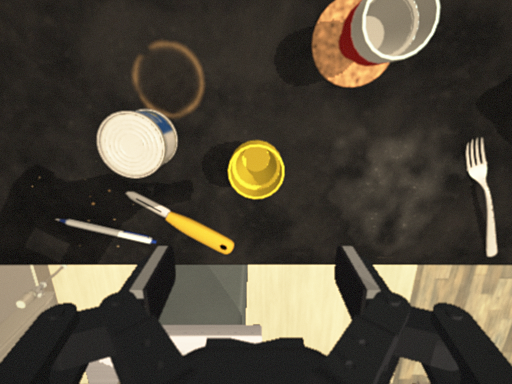

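White looks nested in red on the cork mat. Yellow is centred at (256,170), and the peeler and the tin are clear of the fingers.

Emit:
arm_command --series "0 0.003 0.08 0 1;0 0.003 0.16 0 1;0 0.003 0.24 0 1;0 0.003 0.32 0 1;0 0.003 0.36 0 1;0 0.003 0.38 0 1;0 0.003 0.38 0 1;0 0.003 0.38 0 0;0 0.003 0.38 0 0;0 0.003 0.38 0 0;0 0.003 0.38 0 0;0 0.003 0.38 0 0;0 0.003 0.38 0 0;0 0.003 0.38 0 0;0 0.003 0.32 0 0;0 0.003 0.24 0 0;0 0.003 0.16 0 0;0 0.003 0.08 0 0;0 0.003 0 0 0;0 0.003 0 0 0"

```text
t: 34.5
tcp_pos: [0.4611, -0.1487, 0.2383]
orientation: [179.6, -0.6, 0.0]
wrist_force: [-0.7, -0.0, -1.4]
finger_gap: 0.723
finger_force: 44.4
```

Emit:
arm_command --series "0.04 0 0 0 0;0.1 0 0 0 0;0.16 0 0 0 0;0.18 0 0 0 0;0.18 0 0 0 0;0.18 0 0 0 0"

```text
t: 35.1
tcp_pos: [0.5487, -0.1477, 0.2322]
orientation: [-180.0, 0.0, -0.0]
wrist_force: [0.3, 0.5, -0.9]
finger_gap: 0.719
finger_force: 44.4
```

```bash
python3 - <<'E'
from h import *
s=arm.observe(); print(tcp()[:3,3].round(4),s["finger_gap"]); d=look("tumbler_white",[.6005,-.2648],.036,"w9.png")
r=arm.regions_of("tumbler_white","wrist")[0]; m=r["region"].astype(np.uint8)
# rim ellipse: project model rim
print(box(ring(.031,.114)+[.6005,-.2648,0],d).round(1), box(ring(.031,.108)+[.6005,-.2648,0],d).round(1))
E
```

```text
[ 0.5487 -0.1477  0.2322] 0.7191753938188553
tumbler_white 0.75 [342.  95. 415. 164.] xy [ 0.5985 -0.2661] err 4.0 shift [ 0.0998  0.2364 -0.    ]
 tip 0.8 [ 0.5993 -0.2655]
[348.3  92.8 417.3 162.1] [346.3  92.8 413.8 160.7]
```

View pics/w9.png

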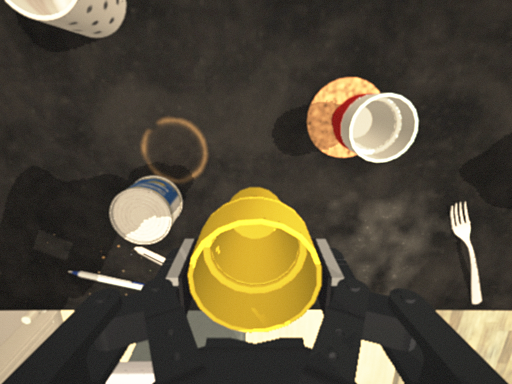

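White's rim right edge (418) and row span (92–163) match the nested model's 417 and 93–162, so white is home and upright. Yellow is level in the fingers.

Emit:
arm_command --series "0.03 0.07 0 0 0;0.06 0.14 0 0 0;0.09 0.21 0 0 0;0.1005 0.2334 0 0 0;0.1005 0.2334 0 0 0;0.1005 0.2334 0 0 0;0.1005 0.2334 0.06 0 0;0.1005 0.2334 0.11 0 0;0.1005 0.2334 0.15 0 0;0.1005 0.2334 0.18 0 0;0.1005 0.2334 0.2 0 0;0.1005 0.2334 0.22 0 0;0.1005 0.2334 0.232 0 0;0.1005 0.2334 0.24 0 0;0.1005 0.2334 0.246 0 0;0.1005 0.2334 0.25 0 0;0.1005 0.2334 0.25 0 0"

```text
t: 37.0
tcp_pos: [0.6006, -0.2649, 0.11]
orientation: [179.9, -0.2, 0.0]
wrist_force: [-3.0, 1.9, 10.8]
finger_gap: 0.727
finger_force: 45.4
```

Emit:
arm_command --series "0 0 0 0 1;0 0 0 0 1;0 0 0 0 1;0 0 0 0 1;0 0 -0.06 0 1;0 0 -0.12 0 1;0 0 -0.2 0 1;0 0 -0.26 0 1;-0.08 -0.06 -0.28 0 1;-0.16 -0.14 -0.28 0 1;-0.24 -0.22 -0.28 0 1;-0.3 -0.3 -0.28 0 1;-0.34 -0.38 -0.28 0 1;-0.36 -0.46 -0.28 0 1;-0.36 -0.5 -0.28 0 1;-0.36 -0.5 -0.28 0 1"

```text
t: 38.6
tcp_pos: [0.4193, -0.0127, 0.2478]
orientation: [180.0, -0.1, 0.2]
wrist_force: [0.3, -1.3, 0.0]
finger_gap: 0.999
finger_force: 0.0
```

```bash
python3 - <<'E'
from h import *
d=snap("scene"); t=snap("top")
for n,q,(c,r) in (("yellow",.066,(.6003,-.265)),("green",.036,(.605,.266))):
    for k in (d,t):
        # compare rim colour bbox with model rim at nominal and 10 mm higher
        m=hsvmask(k,*C[n]); p=proj([[c,r,q+.06]],k)[0]; N,L,s,cc=cv2.connectedComponentsWithStats(m)
        i=1+np.argmin(np.linalg.norm(cc[1:]-p,axis=1)+1e4*(s[1:,4]<60)); 
        print(n,s[i][:2],s[i][:2]+s[i][2:4],box(ring(.031,q+.078)+[c,r,0],k).round(),box(ring(.031,q+.088)+[c,r,0],k).round())
p=d["pixels"][:,:,::-1]
A=cv2.resize(p[120:300,140:360],(800,600),interpolation=cv2.INTER_CUBIC); cv2.imwrite("pics/final.png",A)
w=snap("wrist"); print(tcp()[:3,3])
cfit(w,*C["yellow"],[.6,-.265],.066)
E
```

```text
yellow [309  94] [332 116] [311.  94. 334. 108.] [312.  91. 334. 105.]
yellow [350 169] [377 195] [352. 170. 376. 195.] [353. 170. 377. 195.]
green [171 219] [202 251] [173. 219. 202. 242.] [172. 216. 201. 240.]
green [146 171] [173 195] [146. 171. 169. 194.] [145. 170. 168. 194.]
[ 0.42017043 -0.01535492  0.24728475]
colour [261. 184. 323. 223.] xy [ 0.3993 -0.0509] err 16.3 shift [-0.0417  0.0711  0.    ]
```

View pics/final.png

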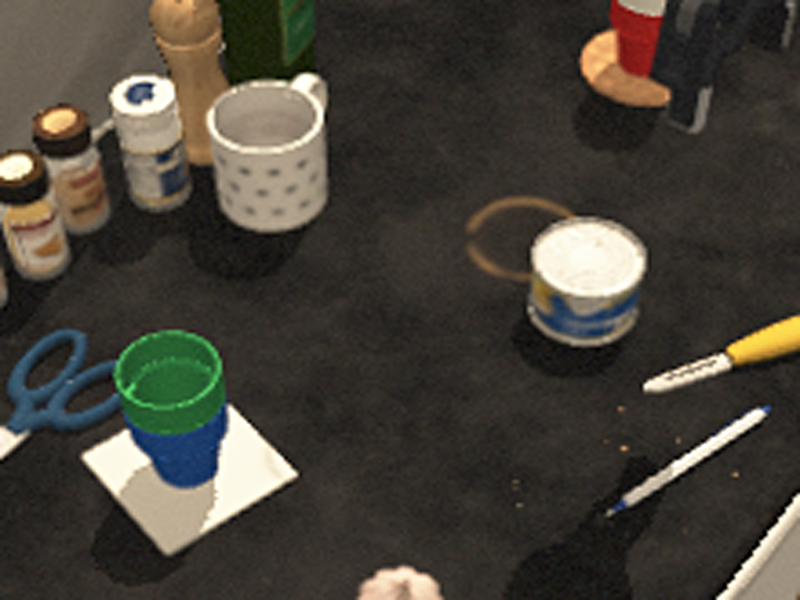

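The scene view shows green flush in blue on the stone mat. In both cameras, the yellow and green rims match the fully nested height to within 1–4 px (the top edges exactly).

```bash
python3 -c "from bench import arm; print(arm.close_job())"
```

```text
the job is handed in; nothing more can be done
None
```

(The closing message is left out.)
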